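# Locate a sherd carrier against two dowels and an end stop

## Robot

A 6-joint arm with a two-finger parallel gripper is mounted at the origin on the work surface. World frame = base frame: x ahead of the robot, y to its left, z up, the work surface at z = 0. Lengths are in m, angles in degrees, forces in N, time in s.
With the tool pointing down it reaches from about 0.4 to 0.825 m from the base axis. Payload 7 kg.
Tool frame: the origin (TCP) lies on the centre line of the jaws, within the pads' length; the fingertips stand 11 mm ahead of it and the grasp point (between the pads) lies 8 mm behind it; z points along the fingers, y is the line along which they close (so a half turn about z gives the same grasp; the last joint's range is limited). The gripper opens to 88 mm and grips with 3 to 60 N. Pads are 19 mm wide; open, the fingers measure 130 mm over their backs; the gripper's body (78 mm by 193 mm) begins 47 mm behind the grasp point.
Start: joints at [84.918, 20.546, 0.682, 0, -70.136, -16.507], TCP at [0.248, 0.628, 0.238] pointing down, gripper open.
Joint ranges: [-176.03, 176.03], [-82.01, 121.73], [-58.28, 71.71], [-173.87, 95.51], [-174.79, -0.11], [-173.66, 173.66]. Speed limits (degrees/s): [136.94, 136.94, 172.46, 180, 180, 180].

## Interface

Orientations are given as [roll, pitch, yaw] about the fixed x, y, z axes, in that order (R = Rz(yaw) Ry(pitch) Rx(roll)).
In Python, from plant import r, capture, camera_model, job gives the robot as it stands.
- The arm moves only by the tool drive_tool, never from a script. Its argument "increments" is a list that holds one entry, the list of rows, each a list of 5 numbers: the gripper's target within -1 to 1 (fully open at 1, half-way at 0, shut at -1), then the shift along the tool's x, y, z scaled (see below), then the turn about the tool's z scaled (see below). In form: [[[gripper, tx, ty, tz, roll], ...]]. A call has 1 to 5 rows; each row is the pose to reach, as a shift and turn from the pose commanded when the call began, along the tool's axes at that moment, turning the shorter way round; what a row does not reach only later rows make up. The controller multiplies each number of a shift by 120 mm and each number of a turn by 360 degrees. A row lasts 1/8 s, in which the tool goes at most 62.5 mm and 10.7 degrees, less where a joint would pass 70% of its speed; a pose out of reach is approached as far as the arm can. A call with a number of a shift or a turn outside -1 to 1 is refused whole. A call with a gripper value outside its range is refused whole. The fingers move at their own pace and stop on an object; "squeeze" is the grip in N (left out, the last holds). Time passes only in rows, so rows that repeat a pose let the fingers close. It gives the time, the measured TCP pose, the force, the opening and the grip force at its end, in the units of the state.
- r.get_state(): the state, without advancing time (a new reading comes with each control period).
- capture(name): name is "side" or "top" or "wrist"; returns the picture (400x640x3 uint8, red, green, blue); there is no depth.
- camera_model(name): a dict with "camera_matrix" (3x3 intrinsics, pixels), "rvec" (rotation vector, rad) and "tvec" (3), from world to camera coordinates, as OpenCV has them. Camera axes: x right, y down, z forward; pixel columns grow to the right and rows downward; lengths in m; the calibration is good to about 2 mm. A picture is of the moment at which its call begins: read the wrist's pose just before it. camera_model takes no time and is no camera call; for the wrist camera it gives the pose at the moment of the call.
- job.close_job(): hands the job in; it is judged then, once.
The state is a dict: "time_s": time; "joints": joint angles; "qd": joint speeds; "joint_torque": joint torques, N m; "tcp_pos": TCP position; "eef_rot": TCP orientation; "contact_force": force on the tool from outside, world axes, zero at the start; "moment": the same for the moment, N m; "gripper_width": finger opening in m; "gripper_force": force on a finger pad.
Only numpy, scipy, OpenCV 4.12 (cv2) and the standard library are available. Lean on these libraries where they do the work, as an engineer would, in place of code of your own. Each camera call takes 0.05 s, during which the arm holds its last target. There are 200 camera calls.

## Task

Lift the aluminium carrier with the two bronze sherds by its knob, keeping it level, and set it down gently on the dark locating base. Slide its long edge onto both dowels and, keeping it against them, along to the end stop, finishing with a light, steady press (about 10 N) that holds it against all three at the same moment; never shove it hard against them. Let go and leave it fully home on all three points, with the block, jar and brush beside the work undisturbed.

Things in the scene. Friction and masses are not known exactly. Their poses are not given: they have to be found in the camera images.
- carrier: Loose aluminium honeycomb carrier plate, 160 (x) x 100 (y) x 8 mm thick, about 0.3 kg, balanced about its centre. Origin: centre of its underside; z up. At x = -61 and +61 mm a bronze sherd on a wooden rest is fixed to it; these begin 42 mm from the centre and rise at most 35 mm above the underside. Starts flat on the bench, yawed at most 1.2 rad from the base. Either way round is right.
- knob (a point): Top centre of the carrier's knob: a plain upright round black knob, 26 mm diameter, in the middle of the plate, from 8 to 54 mm above its underside: the place to grip. Nothing stands beside it in the carrier's y direction. Held lightly (under 10 N) the plate can pivot about the knob between the fingers.
- base: Locating base fixed to the bench: dark steel plate 260 (x) x 180 (y) x 16 mm. Origin: centre of its underside; z up; flat top at z = 16 mm. The dowels stand along its +y side, the end stop at its +x end: the carrier goes home by moving along base +y (onto the dowels) and base +x (onto the stop), its long edges parallel to base x.
- dowel_a: Fixed upright steel dowel, 12 mm diameter, 14 mm tall, standing on the base's top at base x = -30, y = +65 mm. Origin: centre of its foot; axes as the base's. It bears on the carrier's long edge. Friction of the carrier on base, dowels and stop is about 0.6 (0.45 to 0.75): sliding it on the base alone takes 1 to 3 N.
- dowel_b: The same dowel at base x = +60, y = +65 mm. Origin: centre of its foot; axes as the base's. With the carrier home its centre lies 56 mm from the line of the two dowel centres, towards base -y. Friction at a loaded stop holds that end back from this dowel, and drag along the dowels tends to unload dowel_a.
- stop: Fixed end stop: steel block about 26 mm wide and tall with a round-nosed pin (10 mm diameter, axis 6 mm above the base's top) pointing to base -x, locked at base y = +10 mm, at a base x between 79 and 99 mm. Origin: on the base's top, under the very tip of the nose; axes as the base's. With the carrier home its centre lies 80 mm from this point along base -x.
- rest_block: Bystander: loose wooden block 85 x 60 x 30 mm with a curved bronze sherd on it, 36 mm tall in all. Origin: centre of the underside.
- resin_jar: Bystander: loose amber jar, 56 mm diameter, 75 mm tall. Origin: centre of the underside.
- brush: Bystander: loose brush 170 mm long lying on the bench. Origin: middle of its underside.
Not all that is in view belongs to the job. What is meant by the carrier is not blue or red, and is the larger of those in its own colour.

How it is judged:
By the outcome, as a careful person would: the job done as asked, in the order asked, and still so for the second after the job is handed in, with the robot touching nothing.
It also fails if it takes over 72 s, if anything falls off the work surface, if the arm or the gripper's body presses on something with over 40 N, if the wrist force passes 120 N, or if a joint passes its speed limit or range.

## Working session

There is one attempt and no reset: what is moved stays moved. The work goes in short steps, Python scripts to look and compute and a tool call to move; the robot and the scene stay as the last step left them, time stands still between calls to the robot, and variables do not carry over. Pictures are saved under pics/ and viewed, at most 10 in all, crops included, and the job is handed in when it is done.

Besides the shell and the picture viewer there is one more tool, called after ">>>" as a command line: name --argument value ..., lists and objects as JSON in quotes. drive_tool: Moves the arm, as the interface text tells. Its arguments: {"type":"object","properties":{"increments":{"type":"array"},"squeeze":{"type":"number"}},"required":["increments"]}

```bash
mkdir -p pics; ls
python3 - <<'E'
from plant import r, capture, camera_model, job
import cv2
for n in("top","side"):
    cv2.imwrite(f"pics/{n}0.png",cv2.cvtColor(capture(n),cv2.COLOR_RGB2BGR))
    m=camera_model(n);print(n,m)
s=r.get_state();print(s)
E
```

```text
pics
top {'camera_matrix': array([[409.98534945,   0.        , 317.98632666],
       [  0.        , 409.98534945, 200.47368488],
       [  0.        ,   0.        ,   1.        ]]), 'rvec': array([ 2.1363475 , -2.18960369,  0.20470039]), 'tvec': array([0.06709743, 0.5703401 , 0.83858001])}
side {'camera_matrix': array([[369.42108092,   0.        , 314.81855633],
       [  0.        , 369.42108092, 191.74439312],
       [  0.        ,   0.        ,   1.        ]]), 'rvec': array([ 2.4249484 , -0.15526664,  0.0509937 ]), 'tvec': array([-0.53213309,  0.15743253,  0.77502809])}
{'time_s': 0.1, 'joints': array([ 8.49179226e+01,  2.05858036e+01,  6.38119921e-01, -1.79050580e-02,
       -7.01360271e+01, -1.65081398e+01]), 'qd': array([ 0.02126931, -0.02352437,  0.14474415,  0.11201556, -0.05574716,
        0.00362308]), 'joint_torque': array([-1.73181088e-03, -5.84159231e+01,  2.93749541e+01,  7.01553315e+00,
        1.01485377e-02, -4.53508744e-05]), 'tcp_pos': array([0.2482301 , 0.62723467, 0.23672622]), 'eef_rot': array([ 1.79914956e+02, -7.64972756e-03, -2.15963077e+01]), 'contact_force': array([ 0.25505958,  0.09404338, -0.27894526]), 'moment': array([ 0.02725476,  0.01096671, -0.01480293]), 'gripper_force': 0.0, 'gripper_width': 0.08785456026013776}
```

View pics/top0.png

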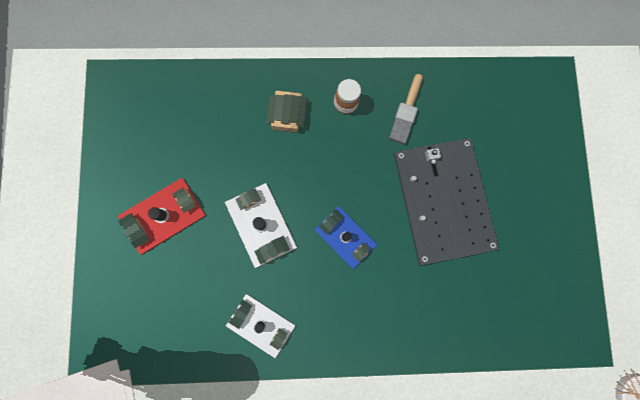

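View pics/side0.png

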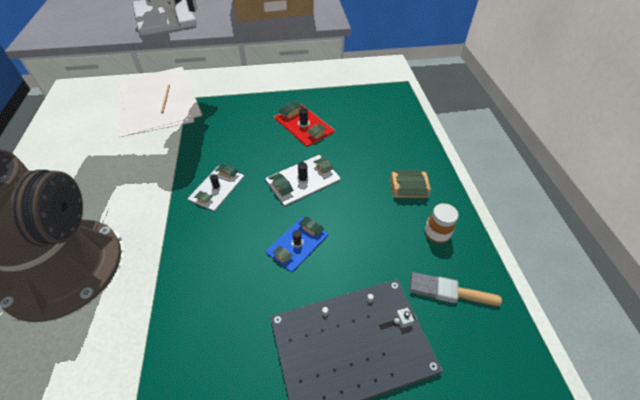

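Candidates in the top image are: large white (260,224), small white (260,327), red (160,215) and blue (346,237). The carrier is not blue or red and is the larger one in its colour, so I choose the large white at (260,224). The base is the dark plate at about (447,202). Its dowels are at (413,178) and (422,218), and the stop is at (433,155) with its nose pointing down the image, so base +x is up the image and +y is left.

```bash
cat > h.py <<'E'
import numpy as np,cv2
from plant import r, capture, camera_model, job
def ray(m,uv,z):
    R=cv2.Rodrigues(m['rvec'])[0];K=m['camera_matrix'];t=np.ravel(m['tvec'])
    d=R.T@np.linalg.solve(K,[uv[0],uv[1],1.]);c=-R.T@t
    return (c+d*(z-c[2])/d[2])
def proj(m,p):
    return cv2.projectPoints(np.array([p],float),m['rvec'],m['tvec'],m['camera_matrix'],None)[0].ravel()
def big(mask,seed=None):
    cs=cv2.findContours(mask.astype(np.uint8),cv2.RETR_EXTERNAL,cv2.CHAIN_APPROX_NONE)[0]
    if seed is not None: cs=[c for c in cs if cv2.pointPolygonTest(c,seed,False)>=0] or cs
    return max(cs,key=cv2.contourArea)
def rectw(m,c,z):
    w=np.array([ray(m,p,z)[:2] for p in c.reshape(-1,2)])
    w=cv2.convexHull((w*1000).astype(np.float32))
    return cv2.minAreaRect(w)
E
python3 - <<'E'
from h import *
im=cv2.cvtColor(cv2.imread('pics/top0.png'),cv2.COLOR_BGR2RGB);m=camera_model('top')
hsv=cv2.cvtColor(im,cv2.COLOR_RGB2HSV).astype(int)
x0,y0,x1,y1=205,170,310,280
w=np.zeros(im.shape[:2],bool);w[y0:y1,x0:x1]=((hsv[...,1]<60)&(hsv[...,2]>130))[y0:y1,x0:x1]
print('carrier',rectw(m,big(w),.008))
b=np.zeros(im.shape[:2],bool);b[136:272,385:505]=((hsv[...,1]<70))[136:272,385:505]
b=cv2.morphologyEx(b.astype(np.uint8),cv2.MORPH_OPEN,np.ones((9,9)))
print('base',rectw(m,big(b),.016))
for n,uv,z in[('knob',(260,223.5),.054),('da',(422,218),.030),('db',(413,178),.03),('stop',(433,168),.022),('small',(260,327),.05),('jar',(348,87),.075),('brush',(400,135),.01),('block',(288,110),.036)]:print(n,ray(m,uv,z).round(4))
ms=camera_model('side');print('side knob',ray(ms,(302.5,166),.054), 'da?',ray(ms,(325,310),.03),ray(ms,(370,297),.03))
for n,(a,b_,c,d) in {'c':(190,160,330,350),'b':(385,130,505,270)}.items():pass
A=cv2.resize(im[165:285,205:325],None,fx=3.3,fy=3.3,interpolation=2);B=cv2.resize(im[135:255,385:505],None,fx=3.3,fy=3.3,interpolation=2)
cv2.imwrite('pics/crop.png',cv2.cvtColor(np.hstack([A,B]),cv2.COLOR_RGB2BGR))
E
```

```text
carrier ((526.622314453125, 180.69915771484375), (160.8282928466797, 101.71987915039062), 24.362268447875977)
base ((570.7723999023438, -232.8590850830078), (259.5224609375, 183.364013671875), 9.447772026062012)
knob [0.524  0.1759 0.054 ]
da [ 0.5299 -0.1733  0.03  ]
db [ 0.6191 -0.159   0.03  ]
stop [ 0.6427 -0.2081  0.022 ]
small [0.3148 0.1777 0.05  ]
jar [ 0.8128 -0.0171  0.075 ]
brush [ 0.7243 -0.1408  0.01  ]
block [0.7775 0.114  0.036 ]
side knob [0.52906338 0.17607191 0.054     ] da? [ 0.53310199 -0.17619163  0.03      ] [ 0.62081515 -0.16193241  0.03      ]
```

View pics/crop.png

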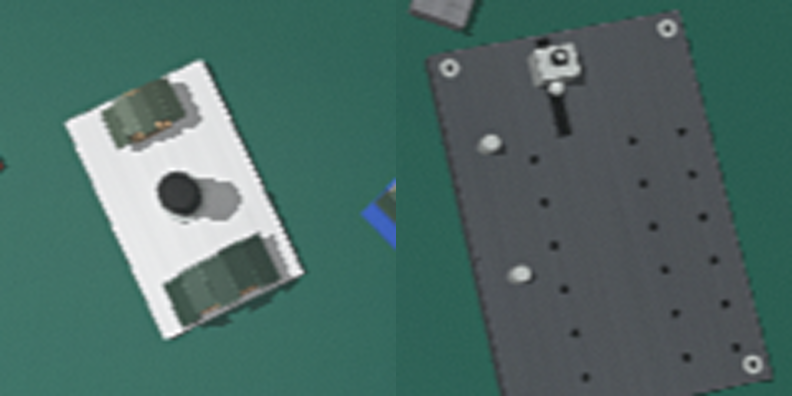

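The close crop shows the large white plate with two sherds and a black knob, and on the right the two dowels and the stop with its nose pointing down. The choice holds, so I move above the knob.

>>> drive_tool --increments '[[[1,0.885,0.658,0,0],[1,0.885,0.658,0,0],[1,0.885,0.658,0,0]]]'

```text
time_s: 0.48
tcp_pos: [0.3195, 0.512, 0.2378]
eef_rot: [180.0, 0.0, -21.7]
contact_force: [0.4, 0.9, 0.9]
gripper_width: 0.0878
gripper_force: 0.0
```

>>> drive_tool --increments '[[[1,0.885,0.658,0,0],[1,0.885,0.658,0,0],[1,0.885,0.658,0,0]]]'

```text
time_s: 0.85
tcp_pos: [0.3889, 0.4001, 0.2376]
eef_rot: [180.0, 0.0, -21.8]
contact_force: [0.5, 1.4, -0.3]
gripper_width: 0.0875
gripper_force: 0.0
```

>>> drive_tool --increments '[[[1,0.885,0.658,0,0],[1,0.885,0.658,0,0],[1,0.885,0.658,0,0]]]'

```text
time_s: 1.23
tcp_pos: [0.4586, 0.2882, 0.2374]
eef_rot: [180.0, 0.0, -21.8]
contact_force: [-0.3, 0.6, 0.4]
gripper_width: 0.0876
gripper_force: 0.0
```

>>> drive_tool --increments '[[[1,0.885,0.658,0,-0.128],[1,0.885,0.658,0,-0.128],[1,0.885,0.658,0,-0.128],[1,0.885,0.658,0,-0.128],[1,0.885,0.658,0,-0.128]]]'

```text
time_s: 1.85
tcp_pos: [0.5273, 0.1786, 0.2372]
eef_rot: [-180.0, 0.0, 24.7]
contact_force: [0.2, -0.4, 0.9]
gripper_width: 0.0878
gripper_force: 0.0
```

Run:
```python
from h import *
s=r.get_state();print(s['time_s'],s['tcp_pos'],s['eef_rot'],s['contact_force'],s['joints'])
m=camera_model('wrist');im=capture('wrist');cv2.imwrite("pics/w1.png",cv2.cvtColor(im,cv2.COLOR_RGB2BGR))
hsv=cv2.cvtColor(im,cv2.COLOR_RGB2HSV).astype(int)
w=(hsv[...,1]<60)&(hsv[...,2]>130)
u=proj(m,(.5265,.177,.008));print(u)
print(rectw(m,big(w,(float(u[0]),float(u[1]))),.008))
```

```text
1.85 [0.52733498 0.17858292 0.23719502] [-1.79990328e+02  2.06860710e-02  2.47428718e+01] [ 0.23188337 -0.37066697  0.91443016] [ 3.88497504e+01  9.47474679e+00 -1.44367736e+01 -1.57745254e-02
 -6.61061852e+01  7.58995112e+01]
[319.46949224 171.79958937]
((525.7731323242188, 181.592041015625), (160.4736328125, 101.54107666015625), 24.715402603149414)
```

View pics/w1.png

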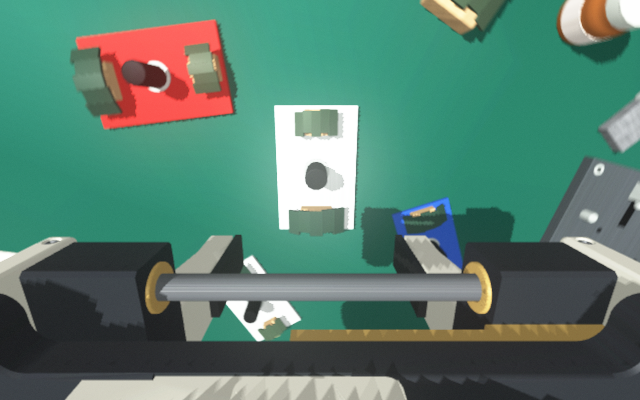

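The wrist view shows the large white carrier centred between the fingers at about (316,168), with the knob near (316,175). Blue, red and the small white one are clear of the descent, so I go down to the knob.

>>> drive_tool --increments '[[[1,0,-0.015,0.9,0],[1,0,-0.015,0.9,0],[1,0,-0.015,0.9,0]]]'

```text
time_s: 2.28
tcp_pos: [0.5243, 0.1789, 0.1264]
eef_rot: [179.9, 0.4, 24.5]
contact_force: [0.6, -0.3, 0.1]
gripper_width: 0.0874
gripper_force: 0.0
```

>>> drive_tool --increments '[[[1,0,0,0.5,0],[1,0,0,0.6,0],[1,0,0,0.7,0],[1,0,0,0.8,0],[1,0,0,0.85,0]]]'

```text
time_s: 2.9
tcp_pos: [0.5268, 0.1796, 0.0279]
eef_rot: [-180.0, -0.1, 24.5]
contact_force: [-0.4, -0.0, 0.3]
gripper_width: 0.0876
gripper_force: 0.0
```

>>> drive_tool --increments '[[[-0.3,0,0,0,0],[-0.3,0,0,0,0],[-0.6,0,0,0,0],[-0.6,0,0,0,0],[-1,0,0,0,0]]]' --squeeze 25

```text
time_s: 3.52
tcp_pos: [0.5265, 0.1793, 0.0277]
eef_rot: [-180.0, -0.0, 24.5]
contact_force: [0.3, -0.2, -0.4]
gripper_width: 0.0431
gripper_force: 0.0
```

>>> drive_tool --increments '[[[-1,0,0,0,0],[-1,0,0,0,0],[-1,0,0,0,0],[-1,0,0,0,0]]]'

```text
time_s: 4.03
tcp_pos: [0.5264, 0.1793, 0.0276]
eef_rot: [-180.0, -0.0, 24.5]
contact_force: [-0.6, 1.2, 0.8]
gripper_width: 0.0255
gripper_force: 25.0
```

>>> drive_tool --increments '[[[-1,0,0,-0.1,0],[-1,0,0,-0.25,0],[-1,0,0,-0.45,0],[-1,0,0,-0.65,0],[-1,0,0,-0.65,0]]]'

```text
time_s: 4.65
tcp_pos: [0.5273, 0.1799, 0.1077]
eef_rot: [-180.0, -0.2, 24.5]
contact_force: [0.4, -0.7, -4.7]
gripper_width: 0.0254
gripper_force: 25.0
```

Run:
```python
from h import *
s=r.get_state();print(s['time_s'],s['tcp_pos'],s['eef_rot'],s['contact_force'],s['moment'])
m=camera_model('top');im=capture('top')
hsv=cv2.cvtColor(im,cv2.COLOR_RGB2HSV).astype(int)
w=np.zeros(im.shape[:2],bool);w[140:300,180:330]=((hsv[...,1]<60)&(hsv[...,2]>130))[140:300,180:330]
m2=camera_model('wrist');im=capture('wrist');cv2.imwrite("pics/w2.png",cv2.cvtColor(im,cv2.COLOR_RGB2BGR))
```

```text
4.65 [0.52734963 0.17986841 0.10767239] [-179.95845189   -0.21464239   24.49763926] [ 0.42280411 -0.72843102 -4.72652264] [-0.00109286 -0.04835879  0.02327538]
```

View pics/w2.png

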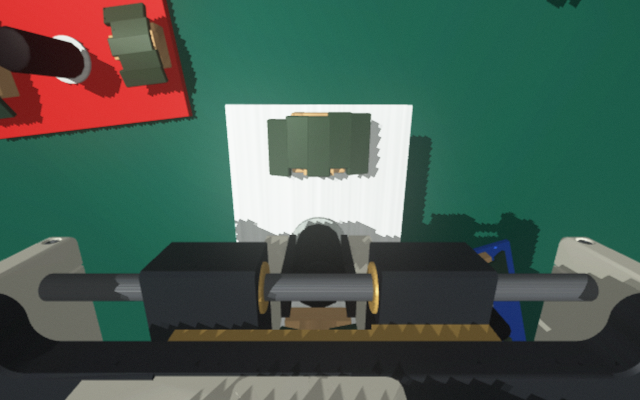

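The carrier is lifted level, with its edges square to the tool (far edge on row 105, columns 226–411). Now I carry it over to the base.

>>> drive_tool --increments '[[[-1,-0.03,0.08,0,0],[-1,-0.08,0.22,0,0],[-1,-0.15,0.41,0,0],[-1,-0.225,0.61,0,0],[-1,-0.301,0.82,0,0]]]' --squeeze 30

```text
time_s: 5.38
tcp_pos: [0.5338, 0.0727, 0.105]
eef_rot: [180.0, 0.1, 24.5]
contact_force: [0.4, 0.1, -3.3]
gripper_width: 0.0255
gripper_force: 30.0
```

>>> drive_tool --increments '[[[-1,-0.075,0.205,0,0],[-1,-0.15,0.41,0,0],[-1,-0.225,0.61,0,0],[-1,-0.301,0.82,0,0]]]'

```text
time_s: 5.88
tcp_pos: [0.5416, -0.0319, 0.105]
eef_rot: [-180.0, 0.1, 24.5]
contact_force: [0.7, 0.6, -3.1]
gripper_width: 0.0251
gripper_force: 30.0
```

>>> drive_tool --increments '[[[-1,-0.075,0.205,0,0],[-1,-0.15,0.41,0,0],[-1,-0.225,0.61,0,0],[-1,-0.301,0.82,0,0]]]'

```text
time_s: 6.38
tcp_pos: [0.5492, -0.1363, 0.105]
eef_rot: [-180.0, 0.1, 24.5]
contact_force: [0.8, -0.6, -3.8]
gripper_width: 0.0255
gripper_force: 30.0
```

>>> drive_tool --increments '[[[-1,-0.075,0.205,0,0.008],[-1,-0.15,0.41,0,0.018],[-1,-0.22,0.6,0,0.028],[-1,-0.27,0.74,0,0.038],[-1,-0.301,0.82,0,0.042]]]'

```text
time_s: 7.0
tcp_pos: [0.5575, -0.2401, 0.1051]
eef_rot: [-180.0, 0.0, 9.2]
contact_force: [-0.3, -0.3, -3.9]
gripper_width: 0.0253
gripper_force: 30.0
```

>>> drive_tool --increments '[[[-1,0,0,0,0],[-1,0,0,0,0],[-1,0,0,0,0]]]'

```text
time_s: 7.38
tcp_pos: [0.5582, -0.2381, 0.1057]
eef_rot: [-180.0, -0.0, 9.4]
contact_force: [0.6, -0.7, -3.7]
gripper_width: 0.0253
gripper_force: 30.0
```

Run:
```python
from h import *
s=r.get_state();print(s['time_s'],s['tcp_pos'],s['eef_rot'],s['contact_force'],s['moment'])
m2=camera_model('wrist');im=capture('wrist');cv2.imwrite("pics/w3.png",cv2.cvtColor(im,cv2.COLOR_RGB2BGR))
c=(ray(m2,(226,104.5),.088),ray(m2,(411.5,104.5),.088));print(c)
t=s['tcp_pos'];a=np.radians(s['eef_rot'][2]);R=np.array([[np.cos(a),np.sin(a)],[-np.sin(a),np.cos(a)]])
for p in c: print(R@(p[:2]-t[:2]))
```

```text
7.375 [ 0.5582037  -0.23813314  0.10568828] [-1.79997640e+02 -9.91290641e-03  9.44245842e+00] [ 0.63783921 -0.69101198 -3.74386114] [-0.06067421 -0.05898599  0.00915891]
(array([ 0.62911304, -0.1765344 ,  0.088     ]), array([ 0.64507143, -0.27261189,  0.088     ]))
[0.08005428 0.04913095]
[ 0.08003427 -0.04826285]
```

View pics/w3.png

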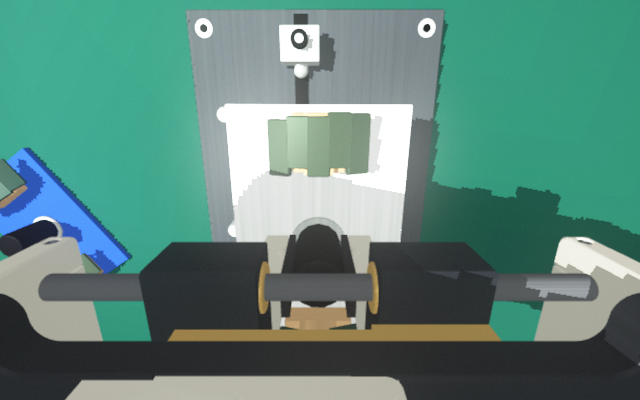

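The wrist view shows the carrier square to the base. The stop's nose tip is at (301,77), dowel_b at (223,114), and the base's far edge is on row 11, columns 188–443. I'll locate these before lowering.

Run:
```python
from h import *
s=r.get_state();m=camera_model('wrist')
t=s['tcp_pos'];a=np.radians(s['eef_rot'][2]);R=np.array([[np.cos(a),np.sin(a)],[-np.sin(a),np.cos(a)]])
P={'c1':(188,11,.016),'c2':(443,11,.016),'tip':(301,78,.022),'dowelb':(222.5,114,.030),'scr1':(204,28,.016),'scr2':(427,28,.016)}
for k,(u,v,z) in P.items(): p=ray(m,(u,v),z); print(k,p[:2].round(4),'rel tool',(R@(p[:2]-t[:2])*1000).round(1))
```

```text
c1 [ 0.6835 -0.1253] rel tool [142.1  90.9]
c2 [ 0.7125 -0.2996] rel tool [142.1 -85.8]
tip [ 0.6531 -0.2092] rel tool [98.4 13. ]
dowelb [ 0.6196 -0.1579] rel tool [73.7 69.1]
scr1 [ 0.6748 -0.1368] rel tool [131.6  80.9]
scr2 [ 0.7005 -0.2915] rel tool [131.6 -75.9]
```

>>> drive_tool --increments '[[[-1,0,0,0.12,0],[-1,0,0,0.25,0],[-1,0,0,0.37,0],[-1,0,0,0.44,0],[-1,0,0,0.47,0]]]'

```text
time_s: 8.05
tcp_pos: [0.5578, -0.2389, 0.0482]
eef_rot: [-180.0, 0.1, 9.4]
contact_force: [-0.4, 0.9, -4.2]
gripper_width: 0.0258
gripper_force: 30.0
```

>>> drive_tool --increments '[[[-1,0,0,0.005,0],[-1,0,0,0.01,0],[-1,0,0,0.015,0],[-1,0,0,0.02,0],[-1,0,0,0.02,0]]]'

```text
time_s: 8.68
tcp_pos: [0.5581, -0.2388, 0.0469]
eef_rot: [180.0, -0.0, 9.4]
contact_force: [-0.7, -1.1, -3.3]
gripper_width: 0.0253
gripper_force: 30.0
```

>>> drive_tool --increments '[[[-1,0,0,0.005,0],[-1,0,0,0.01,0],[-1,0,0,0.014,0],[-1,0,0,0.017,0],[-1,0,0,0.017,0]]]'

```text
time_s: 9.3
tcp_pos: [0.5581, -0.2388, 0.0447]
eef_rot: [-180.0, 0.0, 9.4]
contact_force: [0.4, 0.1, -4.8]
gripper_width: 0.0253
gripper_force: 30.0
```

>>> drive_tool --increments '[[[-1,0,0,0.003,0],[-1,0,0,0.005,0],[-1,0,0,0.007,0],[-1,0,0,0.007,0]]]'

```text
time_s: 9.8
tcp_pos: [0.5581, -0.2388, 0.0438]
eef_rot: [-180.0, 0.0, 9.4]
contact_force: [0.4, 0.2, -3.4]
gripper_width: 0.0255
gripper_force: 30.0
```

>>> drive_tool --increments '[[[-1,0,0,0.002,0],[-1,0,0,0.003,0],[-1,0,0,0.004,0],[-1,0,0,0.004,0]]]'

```text
time_s: 10.3
tcp_pos: [0.5582, -0.2388, 0.0436]
eef_rot: [180.0, -0.0, 9.4]
contact_force: [-0.8, 1.8, -1.5]
gripper_width: 0.0255
gripper_force: 30.0
```

>>> drive_tool --increments '[[[-1,0,0,0.002,0],[-1,0,0,0.003,0],[-1,0,0,0.004,0],[-1,0,0,0.004,0]]]'

```text
time_s: 10.8
tcp_pos: [0.5581, -0.2388, 0.0435]
eef_rot: [180.0, -0.0, 9.4]
contact_force: [-2.9, 3.1, 6.0]
gripper_width: 0.0257
gripper_force: 30.0
```

>>> drive_tool --increments '[[[-1,0,0,-0.002,0],[-1,0,-0.015,-0.002,0],[-1,0,-0.035,-0.002,0],[-1,0,-0.055,-0.002,0],[-1,0,-0.075,-0.002,0]]]'

```text
time_s: 11.42
tcp_pos: [0.5573, -0.2301, 0.0436]
eef_rot: [180.0, -0.1, 9.4]
contact_force: [0.4, -5.1, 5.0]
gripper_width: 0.0252
gripper_force: 30.0
```

>>> drive_tool --increments '[[[-1,0,-0.004,0,0],[-1,0,-0.008,0,0],[-1,0,-0.01,0,0],[-1,0,-0.01,0,0]]]' --squeeze 8

```text
time_s: 11.92
tcp_pos: [0.557, -0.2289, 0.0435]
eef_rot: [180.0, -0.1, 9.4]
contact_force: [0.9, -4.5, 5.0]
gripper_width: 0.0258
gripper_force: 8.0
```

>>> drive_tool --increments '[[[-1,0,-0.002,-0.002,0],[-1,0,-0.004,-0.003,0],[-1,0,-0.006,-0.003,0],[-1,0,-0.008,-0.003,0],[-1,0,-0.01,-0.003,0]]]'

```text
time_s: 12.55
tcp_pos: [0.5563, -0.2276, 0.0436]
eef_rot: [180.0, -0.0, 9.4]
contact_force: [1.9, -3.6, 3.8]
gripper_width: 0.0258
gripper_force: 8.0
```

>>> drive_tool --increments '[[[-1,0,-0.002,0,0],[-1,0,-0.004,0,0],[-1,0,-0.006,0,0],[-1,0,-0.006,0,0]]]'

```text
time_s: 13.05
tcp_pos: [0.5561, -0.2271, 0.0435]
eef_rot: [180.0, 0.0, 9.4]
contact_force: [1.7, -5.6, 2.8]
gripper_width: 0.0257
gripper_force: 8.0
```

>>> drive_tool --increments '[[[-1,0,-0.002,-0.001,0],[-1,0,-0.004,-0.001,0],[-1,0,-0.004,-0.001,0]]]'

```text
time_s: 13.42
tcp_pos: [0.5561, -0.227, 0.0436]
eef_rot: [180.0, 0.0, 9.4]
contact_force: [2.6, -7.8, 1.6]
gripper_width: 0.0257
gripper_force: 8.0
```

>>> drive_tool --increments '[[[-1,0,-0.002,0,0],[-1,0,-0.004,0,0],[-1,0,-0.004,0,0]]]'

```text
time_s: 13.8
tcp_pos: [0.5561, -0.2268, 0.0436]
eef_rot: [179.9, -0.0, 9.4]
contact_force: [4.4, -9.4, 1.3]
gripper_width: 0.0259
gripper_force: 8.0
```

>>> drive_tool --increments '[[[-1,0,0.004,0,0],[-1,0.01,0.004,0,0],[-1,0.025,0.004,0,0],[-1,0.04,0.004,0,0],[-1,0.055,0.004,0,0]]]' --squeeze 14

```text
time_s: 14.42
tcp_pos: [0.5574, -0.2266, 0.0432]
eef_rot: [-179.9, 0.5, 9.3]
contact_force: [-12.2, -11.6, 13.3]
gripper_width: 0.0259
gripper_force: 14.0
```

```bash
cat > q.py <<'E'
from h import *
s=r.get_state();a=np.radians(9.3);f=s['contact_force'];c,n=np.cos(a),np.sin(a)
print(s['time_s'],s['tcp_pos'],s['eef_rot'][2],'Fbase',c*f[0]+n*f[1],-n*f[0]+c*f[1],f[2],'mom',s['moment'])
d=s['tcp_pos'][:2]-[.5708,-.2329];print('tcp in base mm',1000*(c*d[0]+n*d[1]),1000*(-n*d[0]+c*d[1]))
E
python3 q.py
```

```text
14.425 [ 0.55735279 -0.2266496   0.0432049 ] 9.304149789845312 Fbase -13.935203335846927 -9.478207081757729 13.300058953092151 mom [-4.39406474  4.51827583 -0.0565678 ]
tcp in base mm -12.260365357958277 8.341362674715867
```

>>> drive_tool --increments '[[[-1,-0.01,0.004,-0.003,0],[-1,-0.01,0.006,-0.005,0],[-1,-0.01,0.006,-0.005,0]]]'

```text
time_s: 14.8
tcp_pos: [0.5575, -0.2267, 0.0432]
eef_rot: [-179.9, 0.4, 9.3]
contact_force: [-6.7, -7.6, 7.1]
gripper_width: 0.0257
gripper_force: 14.0
```

```bash
python3 q.py
python3 - <<'E'
from h import *
im=capture('wrist');im2=capture('side')
A=im[0:260,150:470];B=cv2.resize(im2[255:400,255:455],None,fx=2.2,fy=2.2,interpolation=2)
h=max(A.shape[0],B.shape[0]);pad=lambda x:cv2.copyMakeBorder(x,0,h-x.shape[0],0,0,0)
cv2.imwrite('pics/c4.png',cv2.cvtColor(np.hstack([pad(A),pad(B)]),cv2.COLOR_RGB2BGR))
E
```

```text
14.8 [ 0.5574536  -0.22672465  0.04324035] 9.30034600544427 Fbase -7.860259975809351 -6.376600552802834 7.065941575302205 mom [-2.71514599  2.33925514 -0.01129551]
tcp in base mm -12.173015665890654 8.251005110511695
```

View pics/c4.png

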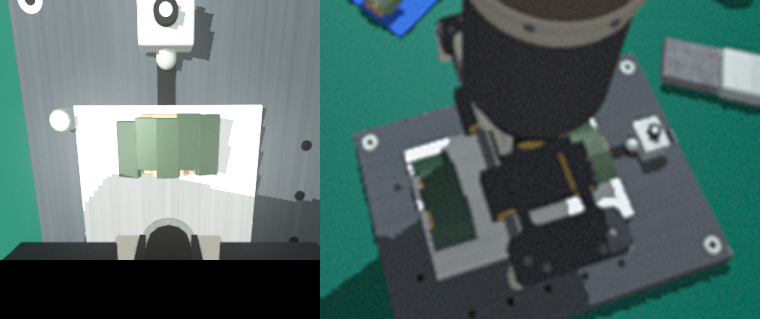

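The wrist crop shows the carrier square, dowel_b touching its left edge at (62,120), and the nose still well ahead. It is held only by friction, because the downward press rose, so I'll lighten that and the y load.

>>> drive_tool --increments '[[[-1,0,0.002,-0.003,0],[-1,0,0.004,-0.005,0],[-1,0,0.004,-0.007,0],[-1,0,0.004,-0.007,0]]]'

```text
time_s: 15.4
tcp_pos: [0.558, -0.2267, 0.0433]
eef_rot: [-179.9, 0.4, 9.3]
contact_force: [-3.3, -5.7, -1.7]
gripper_width: 0.0252
gripper_force: 14.0
```

```bash
python3 q.py
```

```text
15.4 [ 0.55797905 -0.22670807  0.0432946 ] 9.295239902794325 Fbase -4.161621377023267 -5.0874408974872996 -1.6983470473290936 mom [-2.27515558  1.00308625  0.01292418]
tcp in base mm -11.65178800685357 8.18245279557544
```

>>> drive_tool --increments '[[[-1,0.006,0,0,0],[-1,0.012,0,0,0],[-1,0.018,0,0,0],[-1,0.024,0,0,0],[-1,0.03,0,0,0]]]'

```text
time_s: 16.02
tcp_pos: [0.5614, -0.2261, 0.0433]
eef_rot: [-179.9, 0.4, 9.3]
contact_force: [-3.7, -6.0, -0.2]
gripper_width: 0.0258
gripper_force: 14.0
```

```bash
python3 q.py
```

```text
16.025 [ 0.56138845 -0.226142    0.04329924] 9.292958258400398 Fbase -4.59653014612613 -5.368608844532981 -0.21589058445113124 mom [-2.28429569  1.28670026  0.0357923 ]
tcp in base mm -8.195720913301354 8.19010947007888
```

>>> drive_tool --increments '[[[-1,0.01,0,-0.001,0],[-1,0.02,0,-0.001,0],[-1,0.03,0,-0.001,0],[-1,0.04,0,-0.002,0],[-1,0.05,0,-0.002,0]]]'

```text
time_s: 16.65
tcp_pos: [0.5675, -0.2251, 0.0433]
eef_rot: [-179.9, 0.4, 9.3]
contact_force: [-3.0, -5.9, -3.6]
gripper_width: 0.0257
gripper_force: 14.0
```

```bash
python3 q.py
```

```text
16.65 [ 0.56747612 -0.22513103  0.04330303] 9.293075038669352 Fbase -3.915942613743293 -5.38068065371027 -3.6011333025657466 mom [-2.30400829  0.91546517  0.0233252 ]
tcp in base mm -2.0246915597978385 8.204001567716505
```

>>> drive_tool --increments '[[[-1,0.008,0,0.001,0],[-1,0.016,0,0.002,0],[-1,0.024,0,0.002,0],[-1,0.032,0,0.002,0],[-1,0.035,0,0.002,0]]]'

```text
time_s: 17.27
tcp_pos: [0.5715, -0.2245, 0.0433]
eef_rot: [-179.9, 0.4, 9.3]
contact_force: [-4.5, -5.2, 0.3]
gripper_width: 0.0255
gripper_force: 14.0
```

```bash
python3 q.py
```

```text
17.275 [ 0.57153196 -0.2244687   0.0432989 ] 9.299115148395476 Fbase -5.283140670418583 -4.374161715761633 0.26058446321188344 mom [-2.23491435  1.36680133 -0.02586967]
tcp in base mm 2.084865406693034 8.202194051448913
```

>>> drive_tool --increments '[[[-1,0.004,0,-0.001,0],[-1,0.008,0,-0.001,0],[-1,0.012,0,-0.001,0],[-1,0.016,0,-0.001,0],[-1,0.016,0,-0.001,0]]]'

```text
time_s: 17.9
tcp_pos: [0.5735, -0.2242, 0.0433]
eef_rot: [-179.9, 0.4, 9.3]
contact_force: [-3.8, -5.6, -0.7]
gripper_width: 0.0257
gripper_force: 14.0
```

```bash
python3 q.py
```

```text
17.9 [ 0.57350335 -0.22417519  0.0433119 ] 9.294487084368845 Fbase -4.62273438030866 -4.946586201531079 -0.7449051078272613 mom [-2.204591    1.06479406 -0.04565108]
tcp in base mm 4.07777810499879 8.173259521598771
```

>>> drive_tool --increments '[[[-1,0.003,0,0,0],[-1,0.006,0,0,0],[-1,0.008,0,0,0],[-1,0.008,0,0,0]]]'

```text
time_s: 18.4
tcp_pos: [0.5744, -0.224, 0.0433]
eef_rot: [-179.9, 0.4, 9.3]
contact_force: [-2.9, -5.1, -1.8]
gripper_width: 0.0262
gripper_force: 14.0
```

```bash
python3 q.py
```

```text
18.4 [ 0.57439342 -0.22395683  0.04328044] 9.296668961506805 Fbase -3.7224996406663653 -4.580093153133809 -1.791369890141465 mom [-2.18885291  1.05483632 -0.01948439]
tcp in base mm 4.991433659299368 8.244909811053889
```

>>> drive_tool --increments '[[[-1,0.003,0,0,0],[-1,0.006,0,0,0],[-1,0.008,0,0,0],[-1,0.008,0,0,0]]]'

```text
time_s: 18.9
tcp_pos: [0.5748, -0.2239, 0.0433]
eef_rot: [-179.9, 0.4, 9.3]
contact_force: [-4.4, -6.8, -0.1]
gripper_width: 0.0258
gripper_force: 14.0
```

```bash
python3 q.py
```

```text
18.9 [ 0.57484457 -0.22389191  0.04329752] 9.293955535041455 Fbase -5.4510773981122895 -6.0398323571145465 -0.06963607017676532 mom [-2.29812273  1.65706413 -0.00597235]
tcp in base mm 5.447149863386287 8.236069009059007
```

>>> drive_tool --increments '[[[-1,0.003,0,0,0],[-1,0.006,0,0,0],[-1,0.006,0,0,0]]]'

```text
time_s: 19.27
tcp_pos: [0.5749, -0.2239, 0.0433]
eef_rot: [-179.9, 0.5, 9.3]
contact_force: [-6.1, -6.0, 1.7]
gripper_width: 0.0261
gripper_force: 14.0
```

```bash
python3 q.py
```

```text
19.275 [ 0.57491434 -0.22387853  0.04327331] 9.28236773850246 Fbase -7.028023487659913 -4.953251791497323 1.728578125733115 mom [-2.38768896  2.29161943  0.03098683]
tcp in base mm 5.518160941102715 8.238000412365968
```

>>> drive_tool --increments '[[[-1,-0.004,-0.002,-0.001,0],[-1,-0.006,-0.004,-0.001,0],[-1,-0.008,-0.006,-0.001,0],[-1,-0.008,-0.008,-0.001,0],[-1,-0.008,-0.008,-0.001,0]]]' --squeeze 8

```text
time_s: 19.9
tcp_pos: [0.5749, -0.2237, 0.0435]
eef_rot: [-179.9, 0.4, 9.3]
contact_force: [-3.3, -10.1, -1.8]
gripper_width: 0.0257
gripper_force: 8.0
```

```bash
python3 q.py
```

```text
19.9 [ 0.57491455 -0.22366772  0.0435234 ] 9.2936922153192 Fbase -4.909224550225942 -9.408367643626393 -1.8129815637863123 mom [-3.74577196  1.10723086 -0.07439491]
tcp in base mm 5.552434705716282 8.445999850971683
```

>>> drive_tool --increments '[[[-1,0.002,0,0,0],[-1,0.004,0.001,0.001,0],[-1,0.004,0.001,0.001,0],[-1,0.004,0.001,0.001,0],[-1,0.004,0.001,0.001,0]]]'

```text
time_s: 20.52
tcp_pos: [0.575, -0.2237, 0.0434]
eef_rot: [-179.9, 0.4, 9.3]
contact_force: [-4.4, -10.1, -0.1]
gripper_width: 0.0259
gripper_force: 8.0
```

```bash
python3 q.py
python3 - <<'E'
from h import *
m=camera_model('wrist');im=capture('wrist');t=capture('top')
A=cv2.resize(im[30:250,190:450],None,fx=1.8,fy=1.8,interpolation=2);B=cv2.resize(t[130:270,385:505],None,fx=2.5,fy=2.5,interpolation=2)
h=max(A.shape[0],B.shape[0]);pad=lambda x:cv2.copyMakeBorder(x,0,h-x.shape[0],0,0,0)
cv2.imwrite('pics/c5.png',cv2.cvtColor(np.hstack([pad(A),pad(B)]),cv2.COLOR_RGB2BGR))
E
```

```text
20.525 [ 0.57497589 -0.22373784  0.04342089] 9.28447513343178 Fbase -5.971183523875188 -9.245762436590702 -0.10825724739952448 mom [-3.59930201  1.62369215 -0.02298007]
tcp in base mm 5.601642085521639 8.366885899860451
```

View pics/c5.png

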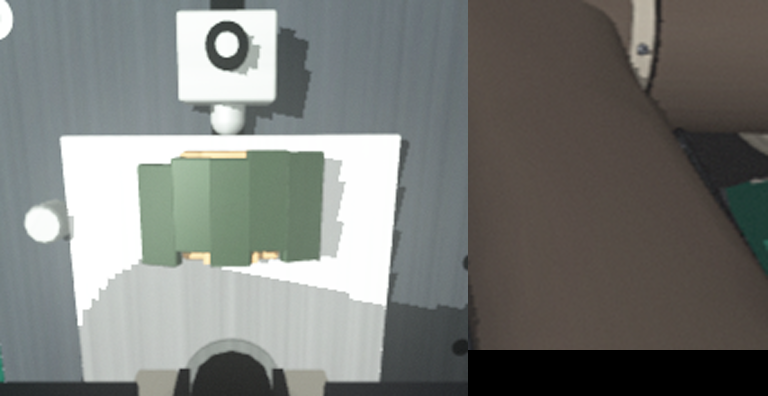

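The nose touches the carrier's end at (228,133) in the crop and dowel_b touches its long edge at (68,222). I hold the press, then ease off partly and let go.

>>> drive_tool --increments '[[[-1,0,0.001,0,0],[-1,0,0.001,0,0],[-1,0,0.001,0,0],[-1,0,0.001,0,0],[-1,0,0.001,0,0]]]'

```text
time_s: 21.25
tcp_pos: [0.575, -0.2238, 0.0434]
eef_rot: [-179.9, 0.4, 9.3]
contact_force: [-4.6, -8.7, -0.3]
gripper_width: 0.0257
gripper_force: 8.0
```

>>> drive_tool --increments '[[[-1,0,0,0,0],[-1,0,0,0,0],[-1,0,0,0,0],[-1,0,0,0,0],[-1,0,0,0,0]]]'

```text
time_s: 21.88
tcp_pos: [0.575, -0.2237, 0.0434]
eef_rot: [-179.9, 0.4, 9.3]
contact_force: [-4.3, -9.4, -0.4]
gripper_width: 0.026
gripper_force: 8.0
```

```bash
python3 q.py
```

```text
21.875 [ 0.57497907 -0.22374801  0.04339416] 9.283013941816947 Fbase -5.733977206184998 -8.615830093769924 -0.3599192480828199 mom [-3.40526555  1.62033924 -0.01620415]
tcp in base mm 5.603135822532446 8.356341019006674
```

>>> drive_tool --increments '[[[-1,-0.003,0.002,0,0],[-1,-0.006,0.005,0,0],[-1,-0.01,0.008,0,0],[-1,-0.01,0.008,0,0]]]'

```text
time_s: 22.38
tcp_pos: [0.5751, -0.2239, 0.0435]
eef_rot: [-179.9, 0.3, 9.3]
contact_force: [-4.4, -3.4, -4.2]
gripper_width: 0.0258
gripper_force: 8.0
```

```bash
python3 q.py
```

```text
22.375 [ 0.57510247 -0.22391512  0.04353398] 9.307722803061083 Fbase -4.914490023008391 -2.674654398229767 -4.166211560584524 mom [-1.44280757  1.64751813 -0.05769092]
tcp in base mm 5.697904908143251 8.171482756083602
```

>>> drive_tool --increments '[[[-1,-0.003,0,0.002,0],[-1,-0.006,0,0.003,0],[-1,-0.008,0,0.004,0],[-1,-0.008,0,0.004,0]]]'

```text
time_s: 22.88
tcp_pos: [0.5753, -0.224, 0.0437]
eef_rot: [-179.9, 0.2, 9.3]
contact_force: [-5.1, -2.5, -4.8]
gripper_width: 0.0257
gripper_force: 8.0
```

```bash
python3 q.py
```

```text
22.875 [ 0.5752556  -0.22400848  0.04369329] 9.334656077781082 Fbase -5.448792729051 -1.6418101698744327 -4.755558371372654 mom [-1.0964358   1.73099612 -0.10710087]
tcp in base mm 5.83393937259346 8.05460346718826
```

>>> drive_tool --increments '[[[-1,0,0,0.002,0],[-1,0,-0.002,0.004,0],[-1,0,-0.003,0.006,0],[-1,0,-0.004,0.006,0]]]'

```text
time_s: 23.38
tcp_pos: [0.5752, -0.2239, 0.0434]
eef_rot: [-179.9, 0.2, 9.3]
contact_force: [-6.4, -4.5, -0.2]
gripper_width: 0.0257
gripper_force: 8.0
```

```bash
python3 q.py
```

```text
23.375 [ 0.57519117 -0.22390917  0.04338717] 9.340949210228777 Fbase -7.0267043906017435 -3.3663967249532014 -0.19340511390506554 mom [-1.7194568   2.09990196 -0.0566517 ]
tcp in base mm 5.786406360070369 8.163017870070146
```

>>> drive_tool --increments '[[[-1,-0.005,-0.003,0.001,0],[-1,-0.01,-0.006,0.001,0],[-1,-0.012,-0.01,0.001,0],[-1,-0.012,-0.01,0.001,0]]]'

```text
time_s: 23.88
tcp_pos: [0.575, -0.2236, 0.0437]
eef_rot: [180.0, 0.0, 9.4]
contact_force: [-1.9, -7.9, -3.2]
gripper_width: 0.0257
gripper_force: 8.0
```

```bash
python3 q.py
```

```text
23.875 [ 0.57501779 -0.22360752  0.04371567] 9.362335306269554 Fbase -3.1847524816914907 -7.464530546135325 -3.2196688665782416 mom [-3.1197899   0.90990169 -0.07517798]
tcp in base mm 5.664048521324012 8.488730298951753
```

>>> drive_tool --increments '[[[-1,0.001,-0.001,0.002,0],[-1,0.003,-0.002,0.003,0],[-1,0.003,-0.002,0.003,0],[-1,0.003,-0.002,0.003,0]]]'

```text
time_s: 24.38
tcp_pos: [0.575, -0.2236, 0.0436]
eef_rot: [180.0, 0.1, 9.4]
contact_force: [-4.2, -9.0, 0.1]
gripper_width: 0.0255
gripper_force: 8.0
```

```bash
python3 q.py
```

```text
24.375 [ 0.57501995 -0.22364064  0.0435969 ] 9.356499479148122 Fbase -5.555788736192485 -8.21481143515306 0.055037420292291084 mom [-3.46040282  1.46845561 -0.07912033]
tcp in base mm 5.6608281653099235 8.455692903872858
```

>>> drive_tool --increments '[[[-1,0,0,0,0],[-1,0,0,0,0],[-1,0,0,0,0],[-1,0,0,0,0],[-1,0,0,0,0]]]'

```text
time_s: 25.0
tcp_pos: [0.575, -0.2236, 0.0436]
eef_rot: [180.0, 0.1, 9.4]
contact_force: [-4.4, -9.9, -1.3]
gripper_width: 0.0257
gripper_force: 8.0
```

>>> drive_tool --increments '[[[0.1,0,0,0,0],[0.1,0,0,0,0],[0.1,0,0,0,0],[0.1,0,0,0,0],[0.1,0,0,0,0]]]'

```text
time_s: 25.62
tcp_pos: [0.5759, -0.2225, 0.0436]
eef_rot: [180.0, -0.0, 9.4]
contact_force: [0.3, -0.6, -0.7]
gripper_width: 0.0482
gripper_force: 0.0
```

```bash
python3 q.py
python3 - <<'E'
from h import *
m=camera_model('wrist');im=capture('wrist')
cv2.imwrite('pics/c6.png',cv2.cvtColor(cv2.resize(im[30:250,190:450],None,fx=2,fy=2,interpolation=2),cv2.COLOR_RGB2BGR))
E
```

```text
25.625 [ 0.57588939 -0.2224992   0.04357915] 9.382032563071695 Fbase 0.23333650311896004 -0.6688994337488493 -0.6659524438203076 mom [-0.02284748 -0.05470572  0.00251467]
tcp in base mm 6.703297940825222 9.441625433060846
```

View pics/c6.png

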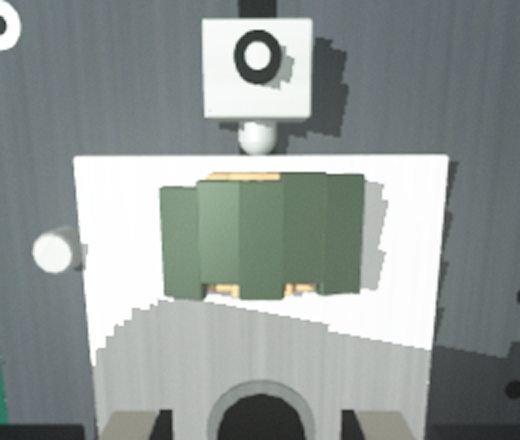

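>>> drive_tool --increments '[[[0.1,0,0,-0.1,0],[0.1,0,0,-0.3,0],[0.1,0,0,-0.6,0],[0.1,0,0,-0.95,0],[0.1,0,0,-0.95,0]]]'

```text
time_s: 26.3
tcp_pos: [0.5781, -0.2232, 0.1625]
eef_rot: [179.8, -0.4, 9.4]
contact_force: [0.1, -0.2, -0.2]
gripper_width: 0.048
gripper_force: 0.0
```

>>> drive_tool --increments '[[[0.1,0,0,-0.6,0],[0.1,0,0,-0.6,0],[0.1,0,0,-0.6,0],[0.1,0,0,-0.6,0]]]'

```text
time_s: 26.8
tcp_pos: [0.575, -0.2224, 0.2282]
eef_rot: [-179.9, 0.1, 9.4]
contact_force: [-0.9, 0.6, -0.2]
gripper_width: 0.0482
gripper_force: 0.0
```

```bash
python3 q.py
python3 - <<'E'
from h import *
m=camera_model('wrist');im=capture('wrist')
hsv=cv2.cvtColor(im,cv2.COLOR_RGB2HSV).astype(int)
cv2.imwrite('pics/w7.png',cv2.cvtColor(cv2.resize(im[60:250,220:440],None,fx=3,fy=3,interpolation=2),cv2.COLOR_RGB2BGR))
E
```

```text
26.8 [ 0.5749563  -0.22243842  0.22816704] 9.359395367729565 Fbase -0.7653457238092967 0.7736905884938869 -0.23328684936937633 mom [-0.00190404  0.02847622  0.03040636]
tcp in base mm 5.792303090405589 9.652393496076922
```

View pics/w7.png

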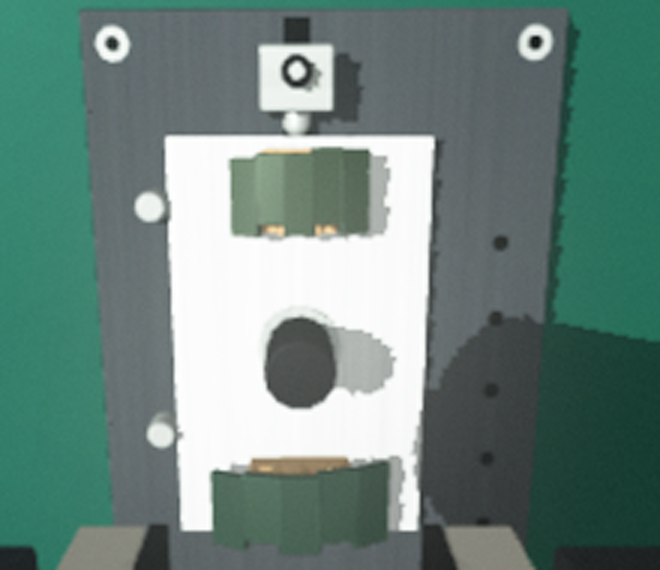

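The view shows the nose on the end edge at (296,134), and dowels b (150,207) and a (162,433) both against the long edge. I'll check the squareness in numbers, and whether the bystanders moved.

Run:
```python
from h import *
m=camera_model('wrist');im=capture('wrist');g=cv2.cvtColor(im,cv2.COLOR_RGB2GRAY).astype(float);hsv=cv2.cvtColor(im,cv2.COLOR_RGB2HSV).astype(float)
def line(ch,rows,c0,z):
    P=[]
    for v in rows:
        c=c0(v); seg=ch[v,c-7:c+8]; d=np.abs(np.diff(seg)); 
        if d.max()<15: continue
        k=d.argmax(); l=slice(max(0,k-2),k+3); P.append(ray(m,(c-7+.5+(np.arange(14)[l]*d[l]).sum()/d[l].sum(),v),z)[:2])
    return cv2.fitLine(np.float32(P)*1000,cv2.DIST_HUBER,0,.01,.001).ravel()
def ang(l): a=np.degrees(np.arctan2(l[1],l[0])); return (a+90)%180-90
rows=[v for v in range(108,232) if not(120<v<138 or 196<v<216)]
cl=line(g,rows,lambda v:int(round(220+(165+(3*(v-60)-136)*16/394)/3)),.024)
cr=line(g,range(110,150),lambda v:int(round(220+(435-(3*(v-60)-136)*16/394)/3)),.024)
bl=line(hsv[...,1],range(68,225),lambda v:int(round(220+(82+(3*(v-60)-10)*35/520)/3)),.016)
print('angles carrier L,R, base L',ang(cl),ang(cr),ang(bl))
for n,uv in(('b',(220+150/3,60+207/3)),('a',(220+161/3,60+433/3))):
    p=ray(m,uv,.030)[:2]*1000; d=p-cl[2:4]; print(n,p.round(1),'dist to edge',abs(d[0]*cl[1]-d[1]*cl[0]))
s=capture('side');s0=cv2.cvtColor(cv2.imread('pics/side0.png'),cv2.COLOR_BGR2RGB)
D=np.abs(s.astype(int)-s0).max(2)
for n,(x0,y0,x1,y1) in{'block':(388,165,434,203),'jar':(422,200,462,246),'brush':(410,268,504,310)}.items():print(n,(D[y0:y1,x0:x1]>40).mean())
```

```text
angles carrier L,R, base L 9.492249 9.307526 9.4683075
b [ 619.  -159.7] dist to edge 5.080287850412843
a [ 531.1 -174.4] dist to edge 5.092516009133997
block 0.8157894736842105
jar 0.03315217391304348
brush 0.16742654508611957
```

```bash
python3 -c "
from plant import job
print(job.close_job())"
```

```text
the job is handed in; nothing more can be done
None
```

The carrier is on the base against both dowels and the end stop after a steady press of about 10 N, released and handed in at about 27 s. The last wrist picture shows it square and touching all three. While easing off after a first press I briefly took most of its weight, so I set it back and pressed again before letting go. I did not confirm the block, jar and brush by picture, because the final side view differed over the block (probably the arm in the way), but the arm never went near them.

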